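# Wedge the peg rail stand tight

### The job

The peg rail's board is loose in its foot. Take the tapered wooden wedge out of the white caddy, stand it thin end down in the slot of the foot by hand (just far enough that it stays) and let go; then drive it down with the wooden mallet in at least two separate taps, lifting the mallet clear in between, until it will go no further and the board is drawn up tight. Finally stand the mallet upright on its cork coaster again; do not push the wedge home with the fingers or move the board by hand, and leave the other things where they are.

Things in the scene. Friction and masses are not known exactly. Their poses are not given: they have to be found in the camera images.
- foot: Fixed foot of the peg rail stand. Origin: under the middle of the slot, on the unit's surface; x level, from the pegboard towards the free end of the tongue, z up. Base plank 6 mm thick, x -225 to +75, 130 mm wide. Tongue: x -184 to +48, 39 mm to either side, 78 mm high; nothing near the slot is higher. The pegboard (270 mm wide, 220 high) stands across x at -185; its basket and hook reach to -143.
- board (a joint): Slide of pegboard and tongue along the foot's x (m): 0 loose, 0.007 drawn tight (hard stop); starts at 0 to 0.0012. Held by friction, about 4 N. The wedge opens it 1 mm per 5 mm of descent and itself shifts half of that in x. Set in, the wedge first stops with its thin end 40 to 46 mm above the unit; home it is at 11 mm. Driving takes about 5 to 15 N; it stays where left.
- tongue_end (a point): Top middle of the free end of the moving tongue: 48 mm along the foot's x, 78 mm high, with the board loose.
- slot_mouth (a point): On the fixed foot, 78 mm straight above its origin: middle of the slot's open mouth with the board loose. The slot is 16.4 mm wide there along x, narrowing to 7 mm at height 30 mm between two faces that lean like the wedge's (5.7 degrees each), the +x one on the tongue, the -x one fixed. Along y it is 51 mm long, so the wedge's width lies along y.
- wedge: Dark wooden wedge, 105 mm long, standing thin end down in either pocket of the caddy. Origin: middle of the thin lower end; z to the head, x across its thickness, y across its width. 44 mm wide, sides parallel; thickness grows on both faces alike from 10 mm to 28 mm at 90 mm; the top 15 mm is a flat-sided head 30 mm thick. Either way round is the same. About 80 g.
- wedge_head (a point): Centre of the wedge's flat top, which is tapped: 105 mm along z from its origin.
- caddy: Fixed white plastic block 120 mm (x) by 84 mm (y), 50 mm high, with two pockets centred 32 mm either side of the middle along x, each 22 mm (x) by 50 mm (y) and with its floor 5 mm above the unit. Origin: centre of the underside. The wedge stands 60 mm proud of its top, the slat 35 mm.
- slat: A bystander in the caddy's other pocket: straight dark wooden slat, 12 mm thick (x), 44 mm wide (y), 80 mm long (z). Origin: middle of the lower end.
- mallet: Round pale wooden mallet standing on its flat striking face, handle straight up, 145 mm tall, about 350 g. Origin: centre of the striking face, z up the handle. Head 52 mm across at the face, 60 mm at height 65, ending at 76 mm; handle 76 to 145 mm, 24 to 28 mm thick: grip it from above around 110 mm and tap straight down with the face.
- coaster: Fixed round cork coaster, 110 mm across and 4 mm thick; origin: centre of its underside.
- remote: Bystander: glossy black remote, 45 x 170 x 18 mm, lying flat. Origin: centre of the underside.
- money_box: Bystander: round ceramic money box, 92 mm across, 98 mm high. Origin: centre of the underside.
- tumbler: Bystander: stainless steel tumbler, 72 mm across, 115 mm high. Origin: centre of the underside.
- duck: Bystander: yellow rubber duck, about 80 mm long and high. Origin: centre of the underside.
Mind the look-alikes: they are no part of the job. Several things have the shape of the mallet; the one meant has the colours described above.

How it is judged (in metres and radians):
On the way, in this order (a step that is already met when the one before it is completed fails the run):
1. the wedge stands in the slot, thin end down and let go, still well short of home (thin end 26 to 56 mm above the unit) (x of wedge in the frame of foot between -0.012 and 0.015 m and y of wedge in the frame of foot between -0.01 and 0.01 m and angle between the z axis of wedge and the z axis of foot, either way round below 0.15 rad and angle between the x axis of wedge and the x axis of foot, either way round below 0.25 rad and z of wedge in the frame of foot between 0.026 and 0.056 m and contact force between the fingers and wedge below 0.1 N), for 0.2 s.
2. the mallet strikes the wedge (over 1.5 N) (contact force between mallet and wedge above 1.5 N).
3. the mallet is lifted at least 6 mm clear of the wedge's head while the wedge is not yet home (board slid less than 6 mm) (z of mallet in the frame of wedge above 0.111 m and value of joint board below 0.006 m), for 0.05 s.
4. a further tap brings the wedge home: thin end lower than 15.5 mm above the unit, board slid over 6.2 mm of its 7 mm (x of wedge in the frame of foot between -0.012 and 0.015 m and y of wedge in the frame of foot between -0.01 and 0.01 m and angle between the z axis of wedge and the z axis of foot, either way round below 0.15 rad and angle between the x axis of wedge and the x axis of foot, either way round below 0.25 rad and value of joint board above 0.0062 m and z of wedge in the frame of foot below 0.0155 m), for 0.1 s.
At the end, for the whole second after the job is handed in: The wedge is upright in the slot and home (thin end lower than 15.5 mm above the unit, board slid more than 6.2 mm of its 7 mm), at rest; the mallet stands upright (within 0.12 rad) on the coaster, its middle within 40 mm of the coaster's, at rest (all of step 4 and linear speed of each of wedge, mallet below 0.01 m/s and angle between mallet's own z axis and vertical below 0.12 rad and horizontal distance between mallet and coaster below 0.04 m and height (world z) of mallet between 0 and 0.01 m); the robot touches nothing.
It fails at once if the fingers or arm press on the wedge (over 1 N) once it is deeper than hand-set (thin end lower than 26 mm above the unit, in the slot) (x of wedge in the frame of foot between -0.012 and 0.015 m and y of wedge in the frame of foot between -0.01 and 0.01 m and angle between the z axis of wedge and the z axis of foot, either way round below 0.15 rad and angle between the x axis of wedge and the x axis of foot, either way round below 0.25 rad and z of wedge in the frame of foot below 0.026 m and contact force between any of the fingers, the arm and wedge above 1 N).
It fails at once if the fingers push the board (over 5 N) (contact force between the fingers and board above 5 N).
It fails at once if a bystander (slat, remote, money box, tumbler, duck) is moved by more than 40 mm (distance of any of slat, remote, money_box, tumbler, duck from where it was at the start of the episode above 0.04 m).
It also fails if it takes over 61 s, if anything falls off the work surface, if the arm or the gripper's body presses on something with over 40 N, if the wrist force passes 120 N, or if a joint passes its speed limit or range.

### The arm

A 6-joint arm with a two-finger parallel gripper is mounted at the origin on the work surface. World frame = base frame: x ahead of the robot, y to its left, z up, the work surface at z = 0. Lengths are in mm, angles in rad, forces in N, time in s.
With the tool pointing down it reaches from about 350 to 975 mm from the base axis. Payload 7.1 kg.
Tool frame: the origin (TCP) lies midway between the tips of the shut fingers; the grasp point (between the pads) lies 19 mm behind it (ctrl.grasp_offset is the distance from the TCP to the grasp point, in mm); z points along the fingers, y is the line along which they close (so a half turn about z gives the same grasp; the last joint's range is limited). The gripper opens to 88 mm and grips with 3 to 60 N. Pads are 20 mm wide; open, the fingers measure 115 mm over their backs; the gripper's body (75 mm by 178 mm) begins 61 mm behind the grasp point.
Start: joints at [1.091, 0.423, 1.63, -0, 1.089, -0.019], TCP at [277.883, 559.809, 222.675] pointing down, gripper open.
Joint ranges: [-3, 3], [-0.9, 2.11], [0.09, 2.58], [-1.31, 4.45], [0.11, 2.69], [-2.54, 2.54]. Speed limits (rad/s): [2.39, 2.39, 3.01, 3.14, 3.14, 3.14].

### API

Orientations are given as a rotation vector (axis times angle).
In Python, from workcell import ctrl gives the robot as it stands. The module is installed in compiled form; this text tells all that it offers.
- The arm moves only by the tool servo_tool, never from a script. Its argument "rows" is a list of rows, each a list of 7 numbers: the turn, a rotation vector about the tool's x, y, z as a fraction of full scale, then the shift along the tool's x, y, z as a fraction of full scale, then the finger opening in mm, from 0 to 87.8. A call has 1 to 10 rows; each row is the pose to reach, as a shift and turn from the pose commanded when the call began, along the tool's axes at that moment; what a row does not reach only later rows make up. Full scale, the value 1, is 20 cm for a shift and 1.5 rad for a turn. A row lasts 1/8 s, in which the tool goes at most 62.5 mm and 10.7 degrees, less where a joint would pass 70% of its speed; a pose out of reach is approached as far as the arm can. A call with a number of a shift or a turn outside -1 to 1 is refused whole. A call with a gripper value outside its range is refused whole. The fingers move at their own pace and stop on an object; the grip force is fixed at half the most. Time passes only in rows, so rows that repeat a pose let the fingers close. It gives the time, the measured TCP pose, the force, the opening and the grip force at its end, in the units of the state.
- ctrl.get_obs(): the state, without advancing time (a new reading comes with each control period).
- ctrl.get_image(name): name is "scene" or "side" or "wrist"; returns (picture, depth): 480x640x3 uint8, red, green, blue; 480x640 float32, mm along the optical axis (not along the pixel's ray), 0 where there is no reading.
- ctrl.camera_info(name): a dict with "intrinsics" (3x3 intrinsics, pixels), "R" (3x3) and "t" (3): a world point X has camera coordinates R X + t. Camera axes: x right, y down, z forward; pixel columns grow to the right and rows downward; lengths in mm; the calibration is good to about 2 mm. A picture is of the moment at which its call begins: read the wrist's pose just before it. camera_info takes no time and is no camera call; for the wrist camera it gives the pose at the moment of the call.
- ctrl.close_job(): hands the job in; it is judged then, once.
The state is a dict: "t": time; "qpos": joint angles; "qvel": joint speeds; "joint_torque": joint torques, N m; "ee_pos": TCP position; "orientation": TCP orientation; "ft_force": force on the tool from outside, world axes, zero at the start; "moment": the same for the moment, N m; "width": finger opening in mm; "grasp_force": force on a finger pad.
Only numpy, scipy, OpenCV 4.12 (cv2) and the standard library are available. Lean on these libraries where they do the work, as an engineer would, in place of code of your own. Each camera call takes 0.05 s, during which the arm holds its last target. There are 200 camera calls.

## Working session

There is one attempt and no reset: what is moved stays moved. The work goes in short steps, Python scripts to look and compute and a tool call to move; the robot and the scene stay as the last step left them, time stands still between calls to the robot, and variables do not carry over. Pictures are saved under pics/ and viewed, at most 10 in all, crops included, and the job is handed in when it is done.

Besides the shell and the picture viewer there is one more tool, called by a JSON object that holds its "api" and its "payload", one argument or row to a line. servo_tool: Moves the arm, as the interface text tells. Its arguments: {"type":"object","properties":{"rows":{"type":"array","items":{"type":"array","items":{"type":"number"}}}},"required":["rows"]}

```bash
mkdir -p pics; cat > h.py <<'E'
import numpy as np, cv2
from workcell import ctrl
from scipy.spatial.transform import Rotation as Rot
def grab(name):
    ci=ctrl.camera_info(name); im,d=ctrl.get_image(name); return im,d,np.array(ci["intrinsics"]),np.array(ci["R"]),np.array(ci["t"])
def cloud(d,K,R,t):
    v,u=np.mgrid[:480,:640]; P=np.stack([(u-K[0,2])/K[0,0]*d,(v-K[1,2])/K[1,1]*d,d],-1)
    return (P-t)@R
def save(n,im): cv2.imwrite(f"pics/{n}.png",im[...,::-1])
E
python3 - <<'E'
from h import *
for n in("scene","side"):
    im,d,K,R,t=grab(n); save(n,im); np.savez(n,im=im,d=d,K=K,R=R,t=t); print(n,-R.T@t,R[2],(d>0).mean())
print(ctrl.get_obs())
E
```

```text
scene [1313.58320071   42.61961482  843.1336091 ] [-0.69225132  0.07970122 -0.71724182] 0.9959928385416666
side [  59.18180316 -419.73332245  809.80245915] [ 0.50587706  0.53118608 -0.67965414] 0.9960514322916667
{'t': 0.1, 'qpos': array([ 1.09097108e+00,  4.23745960e-01,  1.63058791e+00, -3.52316642e-06,
        1.08862944e+00, -1.90090905e-02]), 'qvel': array([ 3.24316829e-05, -1.04314716e-03, -2.95995682e-03, -1.20646089e-04,
        7.36942732e-04, -7.10781130e-04]), 'joint_torque': array([ 1.79821018e-04, -5.45610881e+01, -2.74327397e+01,  6.45458023e-02,
        1.87889091e-02, -8.44137816e-06]), 'ee_pos': array([277.67729244, 559.37232986, 222.00105188]), 'orientation': array([-7.17381479e-01, -3.05824413e+00,  2.08738714e-03]), 'ft_force': array([ 0.7981079 , -0.88835051, -0.36867379]), 'moment': array([-0.00600687,  0.00546308, -0.00598651]), 'grasp_force': 0.0, 'width': 87.69118855648064}
```

View pics/scene.png

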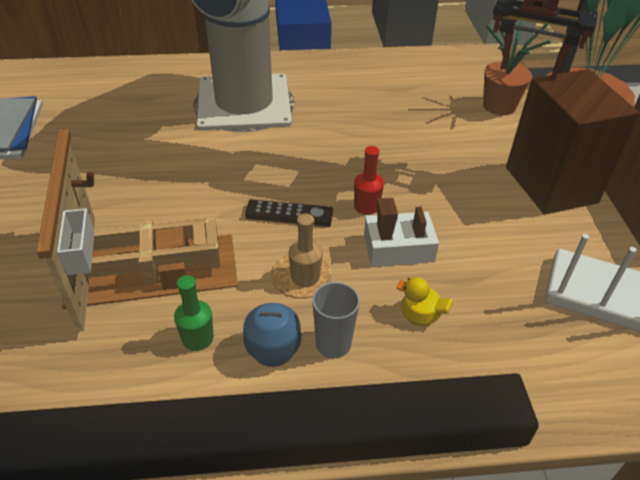

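View pics/side.png

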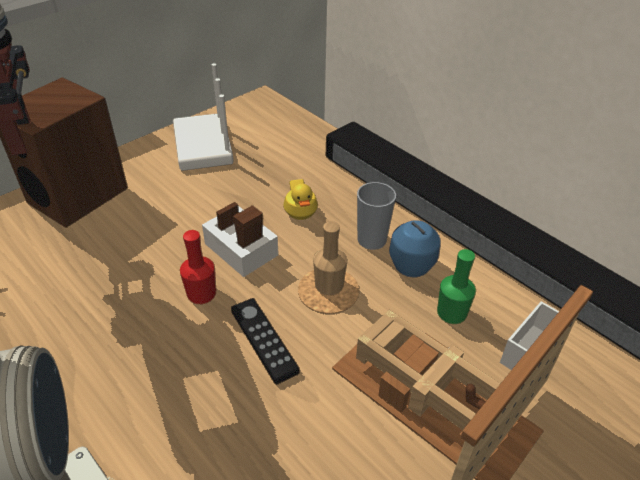

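The scene view shows the pale mallet on cork at (305,250). Its look-alikes are a red one at (369,180) and a green one at (193,315). In the caddy, the thicker and taller piece at (387,218) is the wedge and the thin one at (420,222) is the slat. The foot's slot is near (180,245), with the pegboard at the left. The side view agrees: wedge (248,228), slat (229,215), mallet (330,265).

```bash
cat > m.py <<'E'
from h import *
Ps=[];Cs=[]
for n in("scene","side"):
    z=np.load(n+".npz"); im,d=z["im"],z["d"]; P=cloud(d,z["K"],z["R"],z["t"]); ok=d>0
    def box(u0,v0,u1,v1,zl,zh):
        q=P[v0:v1,u0:u1].reshape(-1,3); c=im[v0:v1,u0:u1].reshape(-1,3); m=(q[:,2]>zl)&(q[:,2]<zh); return q[m],c[m]
    def rect(q):
        r=cv2.minAreaRect(q[:,:2].astype(np.float32)); return [np.round(x,1) for x in (r[0],r[1],r[2])],len(q)
    B=dict(scene=dict(wedge=(375,195,400,240),slat=(410,200,430,240),cad=(360,200,442,268),mal=(285,210,325,290),tong=(85,215,235,275)),
           side=dict(wedge=(233,205,265,245),slat=(215,200,240,225),cad=(200,200,280,275),mal=(310,220,350,300),tong=(350,310,475,410)))[n]
    for k,(zl,zh) in dict(wedge=(104,118),slat=(80,92),cad=(46,53),mal=(142,156),tong=(74,82)).items():
        q,c=box(*B[k],zl,zh); 
        if len(q)>5: print(n,k,rect(q),"z",np.round(np.percentile(q[:,2],[5,50,95]),1),"col",c.mean(0).round())
    q,c=box(*B["mal"],72,86); print(n,"malhead",rect(q))
    Ps.append(P[ok]);Cs.append(im[ok])
P=np.vstack(Ps);C=np.vstack(Cs)
# top-down height-ordered ortho colour map, 1mm/px: x 250..900 down, y -500..300 right
m=(P[:,0]>250)&(P[:,0]<850)&(P[:,1]>-480)&(P[:,1]<320)&(P[:,2]>-10)&(P[:,2]<260);P=P[m];C=C[m]
o=np.argsort(P[:,2]);P=P[o];C=C[o]
img=np.zeros((600,800,3),np.uint8);img[(P[:,0]-250).astype(int),(P[:,1]+480).astype(int)]=C
save("ortho",cv2.dilate(img,np.ones((2,2))))
E
python3 m.py
```

```text
scene wedge ([array([519.3, 251.9]), array([30.2, 47.2]), np.float64(89.3)], 337) z [106.2 110.  112.6] col [92. 64. 43.]
scene slat ([array([519.5, 316.1]), array([44.2, 13.3]), np.float64(0.4)], 135) z [80.9 84.8 87.2] col [90. 68. 49.]
scene cad ([array([518.9, 284.4]), array([ 89. , 122.5]), np.float64(2.0)], 1471) z [47.2 50.1 52.3] col [172. 173. 161.]
scene mal ([array([579.3, 102.5]), array([26.2, 27.6]), np.float64(24.3)], 177) z [143.4 147.1 149.7] col [150. 121.  80.]
scene tong ([array([ 535.9, -153.4]), array([105. , 209.8]), np.float64(4.4)], 3047) z [75.1 78.1 80.7] col [162. 128.  83.]
scene malhead ([array([583.2, 101.7]), array([54.7, 52.9]), np.float64(81.6)], 404)
side wedge ([array([519.4, 251.2]), array([33.4, 46. ]), np.float64(89.3)], 337) z [105.4 109.  111.4] col [92. 61. 43.]
side slat ([array([519.8, 292.9]), array([45.8, 58.5]), np.float64(3.1)], 130) z [80.5 83.9 86.7] col [84. 57. 40.]
side cad ([array([519.6, 282.8]), array([ 86.2, 124.9]), np.float64(0.8)], 1068) z [46.8 49.3 51.8] col [179. 177. 171.]
side mal ([array([578.4, 100.9]), array([28.9, 27. ]), np.float64(11.9)], 168) z [143.1 146.2 148.7] col [166. 133.  94.]
side tong ([array([ 536.5, -143.4]), array([101.3, 189.7]), np.float64(5.5)], 4108) z [74.8 77.3 79.7] col [179. 141.  98.]
side malhead ([array([576.2,  97.1]), array([46.8, 54.8]), np.float64(53.8)], 375)
```

View pics/ortho.png

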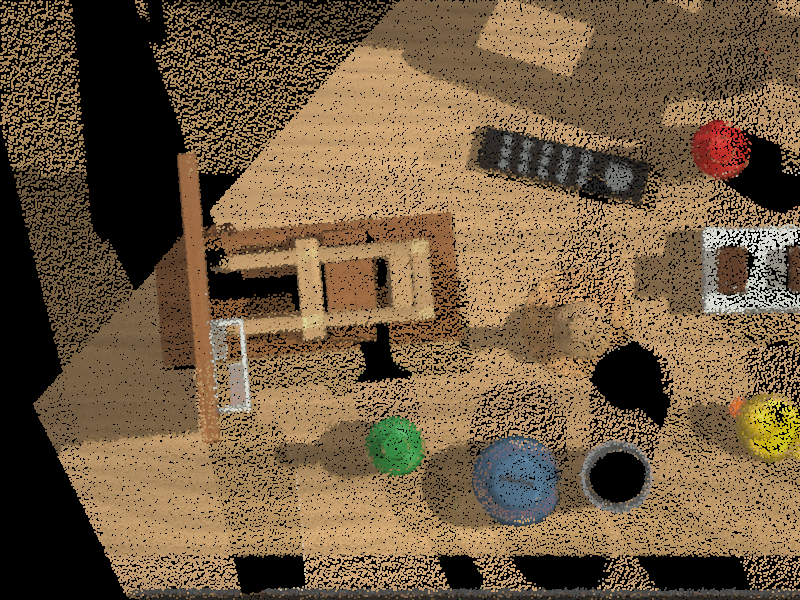

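The ortho map (1 mm/px, x = 250+row, y = -480+col) shows the wedge at (734,270), with the slat beside it at the right edge. The tongue's free end is near (433,280), the slot gap near (383,285) and the mallet at (582,330). I'll move towards the wedge now.

{"api": "servo_tool", "payload": {
  "rows": [
    [0,0,0.2,-0.3,-0.14,0,87],
    [0,0,0.4,-0.6,-0.28,0,87],
    [0,0,0.55,-0.88,-0.42,0,87],
    [0,0,0.74,-0.88,-0.42,0,87],
    [0,0,0.74,-0.88,-0.42,0,87],
    [0,0,0.74,-0.88,-0.42,0,87],
    [0,0,0.74,-0.88,-0.42,0,87]
  ]
}}

```text
t: 0.98
ee_pos: [398.1, 406.0, 222.4]
orientation: [2.22, 2.223, -0.001]
ft_force: [-0.3, 0.6, -0.2]
width: 87.0
grasp_force: 0.0
```

```bash
cat >> h.py <<'E'
def plan(x,y,z,yaw):
    "fractions from the measured pose to TCP x,y,z with tool y axis at world angle yaw (deg, mod 180)"
    o=ctrl.get_obs(); A=Rot.from_rotvec(o["orientation"]); M=A.as_matrix()
    best=None
    for k in(0,180):
        a=np.deg2rad(yaw+k); Y=np.array([np.cos(a),np.sin(a),0]); Z=np.array([0,0,-1.]); T=np.column_stack([np.cross(Y,Z),Y,Z])
        r=Rot.from_matrix(M.T@T).as_rotvec()
        if best is None or np.linalg.norm(r)<np.linalg.norm(best): best=r
    s=M.T@(np.array([x,y,z])-o["ee_pos"])
    print("t",round(o["t"],2),"pos",o["ee_pos"].round(1),"yaw",np.rad2deg(np.arctan2(M[1,1],M[0,1])).round(2),"F",o["ft_force"].round(1),"w",round(o["width"],1),"q",o["qpos"].round(2))
    print("  turn",(best/1.5).round(4),"shift",(s/200).round(4))
E
python3 - <<'E'
from h import *
plan(519,252,222,1)
z=[];
Q=[]
for n in("scene","side"):
    f=np.load(n+".npz"); P=cloud(f["d"],f["K"],f["R"],f["t"])[f["d"]>0]
    q=P[(P[:,2]>70)&(P[:,2]<84)&(P[:,0]>470)&(P[:,0]<610)&(P[:,1]>-200)&(P[:,1]<-20)]
    img=np.zeros((140,180),np.uint8); img[(q[:,0]-470).astype(int),(q[:,1]+200).astype(int)]=255
    img=cv2.morphologyEx(img,cv2.MORPH_CLOSE,np.ones((5,5)))
    img=cv2.morphologyEx(img,cv2.MORPH_OPEN,np.ones((5,5)))
    cv2.imwrite(f"pics/t_{n}.png",img); Q.append(img)
cv2.imwrite("pics/t.png",cv2.resize(np.hstack(Q),None,fx=2,fy=2,interpolation=0))
E
```

```text
t 0.97 pos [398.1 406.  222.4] yaw 0.08 F [-0.3  0.6 -0.2] w 87.0 q [ 0.77  0.34  1.76 -0.    1.04  0.77]
  turn [-0.0003  0.0003 -0.0107] shift [-0.771   0.6036  0.0019]
```

View pics/t.png

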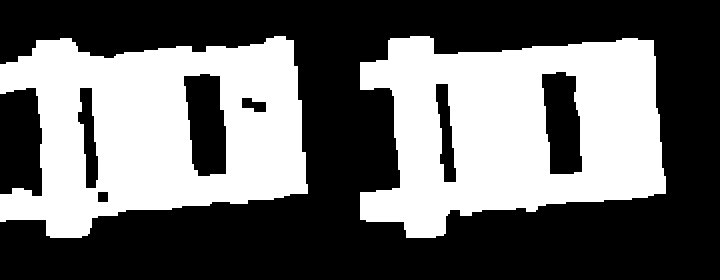

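This mask (2 px/mm) shows the slot as a clear dark gap at about (206,125) and (562,125) in the two views, roughly 17 x 50 mm as it should be.

{"api": "servo_tool", "payload": {
  "rows": [
    [0,0,-0.01,-0.3,0.23,0,87],
    [0,0,-0.01,-0.55,0.42,0,87],
    [0,0,-0.01,-0.77,0.6,0,87],
    [0,0,-0.01,-0.77,0.6,0,87],
    [0,0,-0.01,-0.77,0.6,0,87]
  ]
}}

```text
t: 1.6
ee_pos: [518.0, 252.2, 222.4]
orientation: [-2.203, -2.239, 0.001]
ft_force: [-0.7, 0.1, 1.1]
width: 86.9
grasp_force: 0.0
```

```bash
python3 - <<'E'
from h import *
plan(519,252,79,1)
for n in("scene","side"):
    img=cv2.imread(f"pics/t_{n}.png",0)
    c,_=cv2.findContours(255-img,cv2.RETR_LIST,cv2.CHAIN_APPROX_NONE)
    for k in c:
        (b,a),s,g=cv2.minAreaRect(k)
        if 85<b<115 and 40<max(s)<65: print(n,"slot",round(a+470.5,1),round(b-199.5,1),np.round(s,1),round(g,1))
    # outer edges: end edge & long edges fits
    def fit(pts): vx,vy,x0,y0=cv2.fitLine(np.float32(pts),cv2.DIST_HUBER,0,.01,.01).ravel(); return np.rad2deg(np.arctan(vy/vx)) if abs(vx)>abs(vy) else np.rad2deg(np.arctan(vx/vy)),x0,y0
    e=[(np.flatnonzero(img[r]).max(),r) for r in range(28,88)]
    tp=[(c,np.flatnonzero(img[:,c]).min()) for c in range(55,135)]; bt=[(c,np.flatnonzero(img[:,c]).max()) for c in range(55,135)]
    for nm,p in zip(("end","top","bot"),(e,tp,bt)): f=fit(p); print(n,nm,np.round(f[0],1),"x",round(f[2]+470.5,1),"y",round(f[1]-199.5,1))
im,d,K,R,t=grab("wrist"); save("wrist1",im); P=cloud(d,K,R,t)
m=(P[...,2]>106)&(P[...,2]<116)&(abs(P[...,0]-519)<50)&(abs(P[...,1]-252)<35)&(d>0)
q=P[m]; r=cv2.minAreaRect(q[:,:2].astype(np.float32)); print("wedge",r,np.median(q[:,2]),len(q),im[m].mean(0))
E
```

```text
t 1.6 pos [518.  252.2 222.4] yaw 0.91 F [-0.7  0.1  1.1] w 86.9 q [0.43 0.35 1.74 0.   1.05 0.42]
  turn [-0.0005 -0.     -0.0011] shift [-0.0009  0.0056  0.717 ]
scene slot 532.4 -96.5 [50.1 17.8] 84.1
scene end 5.3 x 526.4 y -50.1
scene top -3.5 x 494.2 y -100.0
scene bot -4.9 x 572.4 y -100.8
side slot 531.6 -98.6 [50.5 16.6] 85.0
side end 4.4 x 528.0 y -51.1
side top -5.1 x 493.5 y -103.9
side bot -4.9 x 572.3 y -105.7
wedge ((517.5281372070312, 253.00733947753906), (44.15668869018555, 29.995771408081055), 0.6840540766716003) 109.57413315920763 1738 [87.93785961 54.31760644 33.29976985]
```

View pics/wrist1.png

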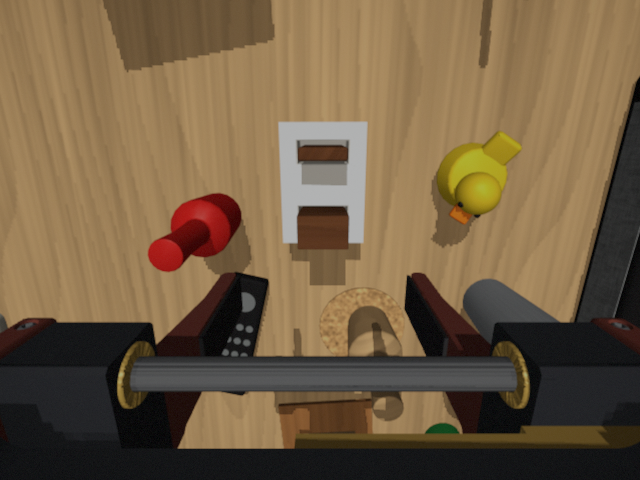

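The wrist view shows the wedge's thick top at (323,228) and the thin slat at (323,152), so the choice is right (top measures 44.2 x 30.0 mm at z 110). I'll descend and grip.

{"api": "servo_tool", "payload": {
  "rows": [
    [0,0,0,0.004,-0.002,0.25,87],
    [0,0,0,0.004,-0.002,0.5,87],
    [0,0,0,0.004,-0.002,0.73,87],
    [0,0,0,0.004,-0.002,0.73,87],
    [0,0,0,0.004,-0.002,0.73,38],
    [0,0,0,0.004,-0.002,0.73,38],
    [0,0,0,0.004,-0.002,0.73,38],
    [0,0,0,0.004,-0.002,0.73,38],
    [0,0,0,0.004,-0.002,0.73,38],
    [0,0,0,0.004,-0.002,0.73,38]
  ]
}}

```text
t: 2.9
ee_pos: [518.1, 253.1, 77.1]
orientation: [2.205, 2.238, 0.001]
ft_force: [-0.3, 0.5, 5.4]
width: 43.7
grasp_force: 30.0
```

{"api": "servo_tool", "payload": {
  "rows": [
    [0,0,0,0,0,-0.25,38],
    [0,0,0,0,0,-0.55,38],
    [0,0,0,0,0,-0.85,38],
    [0,0,-0.02,-0.25,0.02,-0.85,38],
    [0,0,-0.03,-0.5,0.04,-0.85,38],
    [0,0,-0.046,-0.75,0.05,-0.85,38],
    [0,0,-0.046,-1,0.06,-0.85,38]
  ]
}}

```text
t: 3.78
ee_pos: [532.4, 51.7, 246.4]
orientation: [-2.125, -2.313, 0.001]
ft_force: [0.1, -0.3, -0.7]
width: 44.0
grasp_force: 30.0
```

{"api": "servo_tool", "payload": {
  "rows": [
    [0,0,0,-0.25,0,0,38],
    [0,0,0,-0.5,0,0,38],
    [0,0,0,-0.75,0,0,38],
    [0,0,0,-1,0,0,38],
    [0,0,0,-1,0,0,38],
    [0,0,0,-1,0,0,38]
  ]
}}

```text
t: 4.53
ee_pos: [549.1, -145.6, 246.2]
orientation: [-2.126, -2.311, 0.0]
ft_force: [-0.3, 0.3, -0.2]
width: 44.0
grasp_force: 30.0
```

```bash
cat > w.py <<'E'
from h import *
plan(532.5,-98,150,4.9)
im,d,K,R,t=grab("wrist"); save("wrist2",im); P=cloud(d,K,R,t)
q=P[(d>0)&(P[...,2]>70)&(P[...,2]<86)&(P[...,0]>470)&(P[...,0]<610)&(P[...,1]>-200)&(P[...,1]<-20)]
print(len(q),np.median(q[:,2]))
img=np.zeros((140,180),np.uint8); img[(q[:,0]-470).astype(int),(q[:,1]+200).astype(int)]=255
img=cv2.morphologyEx(img,cv2.MORPH_CLOSE,np.ones((5,5)))
c,_=cv2.findContours(255-img,cv2.RETR_LIST,cv2.CHAIN_APPROX_NONE)
for k in c:
    (b,a),s,g=cv2.minAreaRect(k)
    if max(s)>30: print("hole",round(a+470.5,1),round(b-199.5,1),np.round(s,1),round(g,1))
vis=np.vstack([im,np.zeros((0,640,3),np.uint8)]); vis[:140,:180]=img[...,None]; save("wrist2v",vis)
# wedge held: dark points near TCP, below it
o=ctrl.get_obs(); p=o["ee_pos"]
q=P[(d>0)&(abs(P[...,0]-p[0])<40)&(abs(P[...,1]-p[1])<40)&(P[...,2]<p[2]+25)&(P[...,2]>p[2]-78)]
for h in range(-75,20,10):
    s=q[abs(q[:,2]-p[2]-h)<4]
    if len(s)>10: print(h,len(s),np.percentile(s,[3,50,97],axis=0).round(1).tolist())
E
python3 w.py
```

```text
t 4.53 pos [ 549.1 -145.6  246.2] yaw 4.77 F [-0.3  0.3 -0.2] w 44.0 q [-0.28  0.31  1.74  0.    1.09 -0.36]
  turn [-0.0007 -0.0005 -0.0015] shift [ 0.2439 -0.0622  0.4812]
9577 77.50411218365282
hole 540.5 -154.5 [40.5  5.6] 85.2
hole 530.6 -96.7 [51.4 16.8] 85.0
hole 540.0 -110.0 [139. 179.] 90.0
-65 133 [[527.7, -142.1, 178.8], [548.1, -140.3, 182.0], [568.8, -138.5, 185.0]]
-55 178 [[528.2, -141.1, 188.1], [548.7, -139.3, 191.9], [569.0, -137.6, 195.1]]
-45 196 [[527.9, -140.1, 197.4], [547.9, -138.4, 201.0], [568.5, -136.5, 204.7]]
-35 216 [[527.8, -139.2, 208.2], [548.5, -137.4, 211.3], [568.8, -135.5, 214.9]]
-25 257 [[527.6, -138.3, 217.8], [547.2, -136.6, 221.3], [568.6, -134.6, 225.1]]
-15 298 [[527.4, -137.4, 227.5], [547.2, -135.6, 231.3], [568.6, -133.7, 234.9]]
-5 366 [[527.1, -136.3, 237.6], [547.9, -134.5, 241.4], [568.5, -132.6, 245.1]]
5 619 [[518.7, -136.9, 247.6], [548.6, -133.5, 251.5], [577.1, -131.7, 255.1]]
15 583 [[518.5, -137.0, 257.6], [547.5, -132.6, 260.7], [577.3, -130.7, 265.1]]
```

View pics/wrist2v.png

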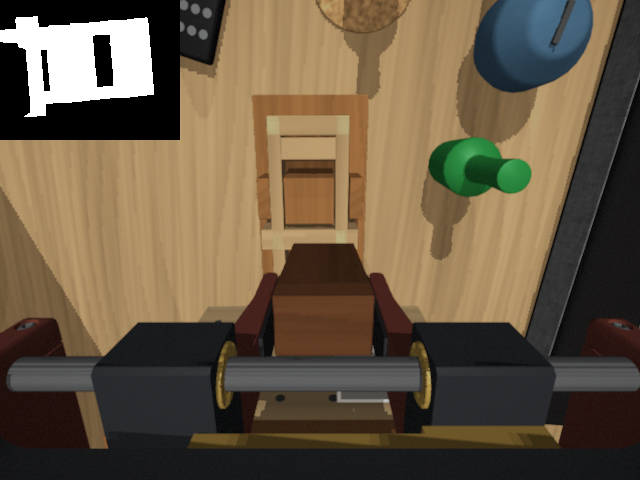

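The wrist view shows the slot at (309,165) in front of the held wedge, and it measures 51.4 x 16.8 mm at (530.6,-96.7). The wedge hangs straight in the grip. I'll move over the slot and descend.

{"api": "servo_tool", "payload": {
  "rows": [
    [0,0,-0.001,0.25,-0.067,0,38],
    [0,0,-0.001,0.25,-0.067,0,38],
    [0,0,-0.001,0.25,-0.067,0.2,38],
    [0,0,-0.001,0.25,-0.067,0.4,38],
    [0,0,-0.001,0.25,-0.067,0.5,38],
    [0,0,-0.001,0.25,-0.067,0.57,38],
    [0,0,-0.001,0.25,-0.067,0.57,38]
  ]
}}

```text
t: 5.45
ee_pos: [531.8, -96.9, 132.1]
orientation: [-2.123, -2.314, 0.001]
ft_force: [-0.5, -0.3, -1.6]
width: 43.4
grasp_force: 30.0
```

{"api": "servo_tool", "payload": {
  "rows": [
    [0,0,0,0,0,0.02,38],
    [0,0,0,0,0,0.04,38],
    [0,0,0,0,0,0.05,38],
    [0,0,0,0,0,0.06,38],
    [0,0,0,0,0,0.06,38]
  ]
}}

```text
t: 6.08
ee_pos: [531.9, -97.3, 120.6]
orientation: [-2.124, -2.314, 0.0]
ft_force: [0.1, -0.5, -0.6]
width: 44.0
grasp_force: 30.0
```

Bottom at about 48.5 mm, no contact. I'll go down in small steps.

{"api": "servo_tool", "payload": {
  "rows": [
    [0,0,0,0,0,0.01,38],
    [0,0,0,0,0,0.015,38],
    [0,0,0,0,0,0.02,38],
    [0,0,0,0,0,0.02,38]
  ]
}}

```text
t: 6.58
ee_pos: [531.9, -97.2, 116.6]
orientation: [-2.124, -2.314, 0.0]
ft_force: [-0.2, 1.1, -1.0]
width: 43.4
grasp_force: 30.0
```

{"api": "servo_tool", "payload": {
  "rows": [
    [0,0,0,0,0,0.007,38],
    [0,0,0,0,0,0.01,38],
    [0,0,0,0,0,0.01,38]
  ]
}}

```text
t: 6.95
ee_pos: [532.0, -97.1, 114.6]
orientation: [-2.124, -2.314, -0.0]
ft_force: [-0.7, 2.2, -0.3]
width: 43.9
grasp_force: 30.0
```

{"api": "servo_tool", "payload": {
  "rows": [
    [0,0,0,0.004,0,0.006,38],
    [0,0,0,0.004,0,0.01,38],
    [0,0,0,0.004,0,0.01,38],
    [0,0,0,0.004,0,0.01,38]
  ]
}}

```text
t: 7.45
ee_pos: [532.0, -96.7, 112.6]
orientation: [2.124, 2.314, -0.0]
ft_force: [0.3, -0.9, -1.7]
width: 43.7
grasp_force: 30.0
```

{"api": "servo_tool", "payload": {
  "rows": [
    [0,0,0,0,0,0.005,38],
    [0,0,0,0,0,0.01,38],
    [0,0,0,0,0,0.01,38]
  ]
}}

```text
t: 7.82
ee_pos: [532.3, -96.6, 110.9]
orientation: [2.124, 2.314, 0.001]
ft_force: [0.4, -0.6, 2.0]
width: 44.2
grasp_force: 30.0
```

Contact is starting (2 N), with the bottom at about 39 mm. I'll release, rise and check.

{"api": "servo_tool", "payload": {
  "rows": [
    [0,0,0,0,0,0,60],
    [0,0,0,0,0,0,87],
    [0,0,0,0,0,0,87],
    [0,0,0,0,0,0,87],
    [0,0,0,0,0,-0.2,87],
    [0,0,0,0,0,-0.5,87],
    [0,0,0,0,0,-0.75,87],
    [0,0,0,0,0,-0.75,87],
    [0,0,0,0,0,-0.75,87]
  ]
}}

```text
t: 8.95
ee_pos: [531.4, -96.4, 260.1]
orientation: [-2.124, -2.314, 0.0]
ft_force: [0.3, 0.4, -0.7]
width: 86.7
grasp_force: 0.0
```

```bash
cat > w3.py <<'E'
from h import *
plan(579,102,260,90)
im,d,K,R,t=grab("wrist"); P=cloud(d,K,R,t)
m=(d>0)&(P[...,2]>100)&(P[...,2]<165)&(abs(P[...,0]-532)<50)&(abs(P[...,1]+97)<35)
q=P[m]; zt=np.percentile(q[:,2],90); q=q[q[:,2]>zt-6]; r=cv2.minAreaRect(q[:,:2].astype(np.float32))
print("wedge top",np.round(r[0],1),np.round(r[1],1),round(r[2],1),"z",round(np.median(q[:,2]),1),len(q))
E
python3 w3.py
```

```text
t 8.95 pos [531.4 -96.4 260.1] yaw 4.9 F [ 0.3  0.4 -0.7] w 86.7 q [-0.2   0.25  1.78  0.    1.1  -0.29]
  turn [-2.000e-04 -4.000e-04 -9.902e-01] shift [9.679e-01 3.218e-01 7.000e-04]
wedge top [532.1 -96.4] [44.1 30.2] 4.4 z 143.2 1723
```

The wedge is standing upright: top 44.1 x 30.2 mm at z 143, so its thin end is at about 38 mm. Next, the mallet.

{"api": "servo_tool", "payload": {
  "rows": [
    [0,0,0,0.25,0.08,0,87],
    [0,0,0,0.5,0.16,0,87],
    [0,0,0,0.75,0.24,0,87],
    [0,0,0,0.968,0.32,0,87],
    [0,0,0,0.968,0.32,0,87],
    [0,0,0,0.968,0.32,0,87]
  ]
}}

```text
t: 9.75
ee_pos: [578.2, 101.4, 259.1]
orientation: [-2.123, -2.314, 0.004]
ft_force: [0.4, -0.2, 0.0]
width: 87.5
grasp_force: 0.0
```

```bash
python3 - <<'E'
from h import *
im,d,K,R,t=grab("wrist"); P=cloud(d,K,R,t)
plan(578.5,101.5,95,4.9)
for lo,hi in((143,155),(76,86)):
    q=P[(d>0)&(P[...,2]>lo)&(P[...,2]<hi)&(np.hypot(P[...,0]-579,P[...,1]-101)<42)]
    print(lo,len(q),cv2.minEnclosingCircle(q[:,:2].astype(np.float32)),np.median(q,axis=0).round(1))
q=P[(d>0)&(P[...,2]>1)&(P[...,2]<7)&(np.hypot(P[...,0]-579,P[...,1]-101)<75)]
print("coaster",len(q),cv2.minAreaRect(q[:,:2].astype(np.float32)))
E
```

```text
t 9.8 pos [578.3 100.9 259.4] yaw 4.87 F [ 0.6  0.3 -0.1] w 87.0 q [ 0.15  0.33  1.68 -0.    1.13  0.07]
  turn [-0.0017  0.0003 -0.0003] shift [0.0033 0.0033 0.8222]
143 778 ((577.4093627929688, 103.24739837646484), 13.780563354492188) [577.3 104.1 146.6]
76 577 ((577.872314453125, 104.1806411743164), 23.04912757873535) [576.4 113.   77.7]
coaster 3379 ((580.0480346679688, 102.1266860961914), (143.2913360595703, 145.6693572998047), 14.419054985046387)
```

{"api": "servo_tool", "payload": {
  "rows": [
    [0,0,0,0.01,-0.003,0.25,87],
    [0,0,0,0.01,-0.003,0.5,87],
    [0,0,0,0.01,-0.003,0.75,87],
    [0,0,0,0.01,-0.003,0.82,87],
    [0,0,0,0.01,-0.003,0.82,87],
    [0,0,0,0.01,-0.003,0.82,20],
    [0,0,0,0.01,-0.003,0.82,20],
    [0,0,0,0.01,-0.003,0.82,20],
    [0,0,0,0.01,-0.003,0.82,20],
    [0,0,0,0.01,-0.003,0.82,20]
  ]
}}

```text
t: 11.05
ee_pos: [578.4, 103.9, 96.8]
orientation: [2.124, 2.314, 0.0]
ft_force: [0.7, -0.3, -1.2]
width: 40.4
grasp_force: 0.0
```

{"api": "servo_tool", "payload": {
  "rows": [
    [0,0,0,0,0,0,20],
    [0,0,0,0,0,0,20],
    [0,0,0,0,0,0,20]
  ]
}}

```text
t: 11.42
ee_pos: [578.2, 103.8, 96.6]
orientation: [-2.124, -2.314, 0.0]
ft_force: [-0.4, 0.1, 1.5]
width: 25.4
grasp_force: 30.0
```

Gripped. Lift and carry it over the wedge.

{"api": "servo_tool", "payload": {
  "rows": [
    [0,0,0,0,0,-0.2,20],
    [0,0,0,0,0,-0.5,20],
    [0,0,0,0,0,-0.85,20],
    [0,0,0,-0.2,-0.08,-0.85,20],
    [0,0,0,-0.45,-0.16,-0.85,20],
    [0,0,0,-0.7,-0.24,-0.85,20],
    [0,0,0,-0.978,-0.315,-0.85,20],
    [0,0,0,-0.978,-0.315,-0.85,20],
    [0,0,0,-0.978,-0.315,-0.85,20]
  ]
}}

```text
t: 12.55
ee_pos: [531.9, -96.3, 266.1]
orientation: [-2.125, -2.312, -0.0]
ft_force: [0.0, 0.7, -3.5]
width: 25.6
grasp_force: 30.0
```

```bash
python3 - <<'E'
from h import *
plan(532,-96.5,240,4.9)
for n in("scene","side"):
    im,d,K,R,t=grab(n); P=cloud(d,K,R,t); o=ctrl.get_obs()["ee_pos"]
    q=P[(d>0)&(np.hypot(P[...,0]-o[0],P[...,1]-o[1])<45)]
    f=q[(q[:,2]>163)&(q[:,2]<235)]; print(n,"head",len(f),np.percentile(f,[1,50,99],axis=0).round(1).tolist())
    w=q[(q[:,2]>138)&(q[:,2]<150)]; print(n,"wedge top",len(w),np.percentile(w,[2,50,98],axis=0).round(1).tolist())
    save("tap_"+n,im)
E
```

```text
t 12.55 pos [531.9 -96.3 266.1] yaw 4.83 F [ 0.   0.7 -3.5] w 25.6 q [-0.2   0.25  1.78  0.    1.12 -0.29]
  turn [-0.0006 -0.0007 -0.0009] shift [-0.0013  0.0004  0.1306]
scene head 956 [[536.0, -134.3, 175.3], [557.0, -105.0, 207.3], [563.4, -78.6, 234.5]]
scene wedge top 340 [[512.7, -111.4, 138.4], [538.7, -95.4, 143.8], [556.2, -81.7, 146.2]]
side head 1201 [[505.8, -139.5, 176.6], [513.7, -127.4, 207.7], [547.5, -92.1, 234.5]]
side wedge top 298 [[512.0, -114.1, 138.5], [522.2, -99.8, 142.6], [535.4, -84.9, 145.3]]
```

{"api": "servo_tool", "payload": {
  "rows": [
    [0,0,0,0,0,0.08,20],
    [0,0,0,0,0,0.13,20],
    [0,0,0,0,0,0.17,20],
    [0,0,0,0,0,0.21,20],
    [0,0,0,0,0,0.21,20]
  ]
}}

```text
t: 13.28
ee_pos: [532.0, -96.3, 223.9]
orientation: [-2.124, -2.314, 0.001]
ft_force: [-0.4, 0.7, -3.9]
width: 25.5
grasp_force: 30.0
```

{"api": "servo_tool", "payload": {
  "rows": [
    [0,0,0,0,0,-0.07,20],
    [0,0,0,0,0,-0.15,20],
    [0,0,0,0,0,-0.15,20],
    [0,0,0,0,0,-0.15,20]
  ]
}}

```text
t: 13.78
ee_pos: [532.3, -96.5, 255.0]
orientation: [2.124, 2.314, 0.0]
ft_force: [0.1, 0.3, -3.6]
width: 25.6
grasp_force: 30.0
```

```bash
cat > c.py <<'E'
from h import *
plan(532,-96.5,240,4.9)
for n in("scene","side"):
    im,d,K,R,t=grab(n); P=cloud(d,K,R,t); o=ctrl.get_obs()["ee_pos"]
    q=P[(d>0)&(np.hypot(P[...,0]-532,P[...,1]+96)<28)&(P[...,2]<o[2]-98)&(P[...,2]>95)]
    zt=np.percentile(q[:,2],85); w=q[abs(q[:,2]-zt)<4]; print(n,"wedge top",len(w),np.percentile(w,[2,50,98],axis=0).round(1).tolist())
    f=P[(d>0)&(np.hypot(P[...,0]-o[0],P[...,1]-o[1])<45)&(P[...,2]>o[2]-97.5)&(P[...,2]<o[2]-30)]; print(" face z",np.percentile(f[:,2],1).round(1), "offset",(o[2]-np.percentile(f[:,2],1)).round(1))
E
python3 c.py
```

```text
t 13.78 pos [532.3 -96.5 255. ] yaw 4.9 F [ 0.1  0.3 -3.6] w 25.6 q [-0.2   0.26  1.79 -0.    1.09 -0.29]
  turn [0.0004 0.0001 0.    ] shift [-0.     -0.0015  0.0751]
scene wedge top 325 [[513.1, -110.1, 126.9], [536.1, -94.9, 129.5], [556.9, -80.7, 132.2]]
 face z 163.8 offset 90.8
side wedge top 291 [[512.8, -112.4, 125.1], [523.2, -98.2, 128.4], [536.2, -82.7, 130.9]]
 face z 164.9 offset 89.5
```

The first tap drove it to a top of about 130 mm (thin end about 25 mm), and the mallet is clear. Second tap, with the end approached gently.

{"api": "servo_tool", "payload": {
  "rows": [
    [0,0,0,0,0,0.07,20],
    [0,0,0,0,0,0.12,20],
    [0,0,0,0,0,0.17,20],
    [0,0,0,0,0,0.2,20],
    [0,0,0,0,0,0.22,20],
    [0,0,0,0,0,0.22,20]
  ]
}}

```text
t: 14.62
ee_pos: [532.3, -96.4, 210.5]
orientation: [-2.124, -2.314, 0.0]
ft_force: [0.4, 0.1, -4.0]
width: 25.4
grasp_force: 30.0
```

{"api": "servo_tool", "payload": {
  "rows": [
    [0,0,0,0,0,0.01,20],
    [0,0,0,0,0,0.01,20]
  ]
}}

```text
t: 14.88
ee_pos: [533.1, -96.8, 210.1]
orientation: [2.123, 2.313, 0.001]
ft_force: [-2.0, -0.9, 8.1]
width: 25.5
grasp_force: 30.0
```

{"api": "servo_tool", "payload": {
  "rows": [
    [0,0,0,0,0,0.01,20],
    [0,0,0,0,0,0.015,20],
    [0,0,0,0,0,0.015,20]
  ]
}}

```text
t: 15.25
ee_pos: [534.2, -97.6, 209.6]
orientation: [2.121, 2.311, 0.003]
ft_force: [-6.2, -1.5, 25.0]
width: 25.7
grasp_force: 30.1
```

Stalled at 28 N, so that is the hard stop. I'll lift and check.

{"api": "servo_tool", "payload": {
  "rows": [
    [0,0,0,0,0,-0.1,20],
    [0,0,0,0,0,-0.3,20],
    [0,0,0,0,0,-0.3,20],
    [0,0,0,0,0,-0.3,20]
  ]
}}

```text
t: 15.75
ee_pos: [531.6, -96.3, 264.6]
orientation: [-2.124, -2.313, 0.001]
ft_force: [0.0, -0.4, -4.2]
width: 25.6
grasp_force: 30.0
```

```bash
python3 c.py; python3 - <<'E'
from h import *
for n in("scene","side"):
    im,d,K,R,t=grab(n); P=cloud(d,K,R,t)[d>0]
    q=P[(P[:,2]>70)&(P[:,2]<84)&(P[:,0]>470)&(P[:,0]<610)&(P[:,1]>-200)&(P[:,1]<-20)]
    img=np.zeros((140,180),np.uint8); img[(q[:,0]-470).astype(int),(q[:,1]+200).astype(int)]=255
    img=cv2.morphologyEx(cv2.morphologyEx(img,cv2.MORPH_CLOSE,np.ones((5,5))),cv2.MORPH_OPEN,np.ones((5,5)))
    e=np.array([np.flatnonzero(img[r]).max() for r in range(30,86)]); old=cv2.imread(f"pics/t_{n}.png",0); eo=np.array([np.flatnonzero(old[r]).max() for r in range(30,86)])
    print(n,"end moved",np.median(e-eo),(e-eo).mean())
plan(578.2,103.8,266,4.9)
E
```

```text
t 15.75 pos [531.6 -96.3 264.6] yaw 4.9 F [ 0.  -0.4 -4.2] w 25.6 q [-0.2   0.25  1.78  0.    1.11 -0.29]
  turn [-0.0009 -0.0003 -0.    ] shift [-0.0011  0.0022  0.1229]
scene wedge top 326 [[514.1, -108.8, 114.0], [536.1, -94.3, 116.3], [557.1, -79.5, 118.8]]
 face z 173.9 offset 90.2
side wedge top 451 [[514.4, -110.7, 112.5], [532.0, -97.3, 115.1], [554.3, -81.2, 118.3]]
 face z 174.3 offset 89.7
scene end moved 5.0 5.732142857142857
side end moved 6.5 6.5
t 15.95 pos [531.5 -96.3 264.2] yaw 4.9 F [ 1.  -0.1 -3.5] w 25.9 q [-0.2   0.25  1.78 -0.    1.12 -0.29]
  turn [-0.0016 -0.0005  0.    ] shift [ 0.9769  0.3179 -0.0089]
```

The wedge top is at 116 mm (thin end 11 mm), and the board has moved about 6 mm to its stop. I'll take the mallet back.

{"api": "servo_tool", "payload": {
  "rows": [
    [0,0,0,0.2,0.07,0,20],
    [0,0,0,0.45,0.15,0,20],
    [0,0,0,0.7,0.23,0,20],
    [0,0,0,0.977,0.318,0,20],
    [0,0,0,0.977,0.318,0,20],
    [0,0,0,0.977,0.318,0.25,20],
    [0,0,0,0.977,0.318,0.5,20],
    [0,0,0,0.977,0.318,0.75,20],
    [0,0,0,0.977,0.318,0.81,20],
    [0,0,0,0.977,0.318,0.81,20]
  ]
}}

```text
t: 17.2
ee_pos: [578.9, 103.1, 103.5]
orientation: [-2.125, -2.313, 0.002]
ft_force: [1.0, 0.4, -3.5]
width: 25.5
grasp_force: 30.0
```

{"api": "servo_tool", "payload": {
  "rows": [
    [0,0,0,0,0,0.01,20],
    [0,0,0,0,0,0.02,20],
    [0,0,0,0,0,0.02,20]
  ]
}}

```text
t: 17.58
ee_pos: [579.5, 103.7, 100.6]
orientation: [2.124, 2.314, 0.002]
ft_force: [0.3, 0.4, -3.7]
width: 25.4
grasp_force: 30.0
```

{"api": "servo_tool", "payload": {
  "rows": [
    [0,0,0,0,0,0.01,20],
    [0,0,0,0,0,0.016,20],
    [0,0,0,0,0,0.016,20]
  ]
}}

```text
t: 17.95
ee_pos: [580.5, 104.1, 98.5]
orientation: [2.123, 2.313, 0.004]
ft_force: [-2.7, 1.0, 9.7]
width: 25.6
grasp_force: 30.0
```

{"api": "servo_tool", "payload": {
  "rows": [
    [0,0,0,0,0,-0.004,20],
    [0,0,0,0,0,-0.004,40],
    [0,0,0,0,0,-0.004,87],
    [0,0,0,0,0,-0.004,87],
    [0,0,0,0,0,-0.004,87],
    [0,0,0,0,0,-0.004,87],
    [0,0,0,0,0,-0.3,87],
    [0,0,0,0,0,-0.6,87],
    [0,0,0,0,0,-0.85,87],
    [0,0,0,0,0,-0.85,87]
  ]
}}

```text
t: 19.2
ee_pos: [581.5, 104.0, 271.1]
orientation: [2.121, 2.31, 0.011]
ft_force: [0.4, -0.4, -0.9]
width: 86.8
grasp_force: 0.0
```

```bash
python3 - <<'E'
from h import *
o=ctrl.get_obs(); print(o["t"],o["ee_pos"],o["width"],o["ft_force"])
im,d,K,R,t=grab("scene"); save("final",im); P=cloud(d,K,R,t)
q=P[(d>0)&(P[...,2]>140)&(P[...,2]<156)&(np.hypot(P[...,0]-579,P[...,1]-101)<40)]; print(len(q),np.median(q,axis=0))
E
```

```text
19.2 [581.47448971 104.04789683 271.12990265] 86.81780713502759 [ 0.36629345 -0.39322807 -0.90728129]
188 [584.11372027 118.92854687 146.88918708]
```

View pics/final.png

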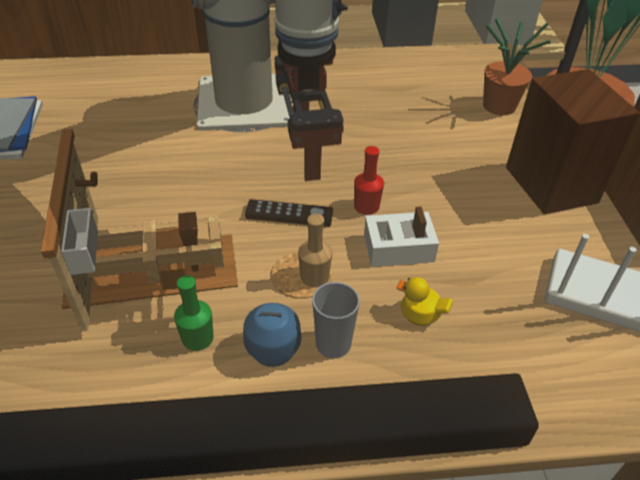

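The final view shows the wedge in the slot at (187,228) and the mallet standing on the coaster at (315,250), slightly off its middle. The bystanders are undisturbed. One check that it is upright and at rest, and of the coaster's centre.

```bash
python3 - <<'E'
from h import *
for n in("scene","side","scene","side","wrist"):
    im,d,K,R,t=grab(n); P=cloud(d,K,R,t); ok=d>0
    r=[]
    for lo,hi in((143,152),(90,100),(60,70),(20,28)):
        q=P[ok&(P[...,2]>lo)&(P[...,2]<hi)&(np.hypot(P[...,0]-582,P[...,1]-118)<45)]
        c=cv2.minEnclosingCircle(q[:,:2].astype(np.float32)) if len(q)>8 else ((0,0),0); r.append((lo,len(q),np.round(c[0],1).tolist(),round(c[1],1)))
    print(n,r)
f=np.load("scene.npz"); P=cloud(f["d"],f["K"],f["R"],f["t"]); im=f["im"]
hs=cv2.cvtColor(im,cv2.COLOR_RGB2HSV); m=(P[...,2]>2)&(P[...,2]<8)&(np.hypot(P[...,0]-580,P[...,1]-100)<80)
f2=np.load("side.npz"); P2=cloud(f2["d"],f2["K"],f2["R"],f2["t"]); m2=(P2[...,2]>2.2)&(P2[...,2]<8)&(np.hypot(P2[...,0]-580,P2[...,1]-100)<80)
for q in(P[m],P2[m2]): print(len(q),np.percentile(q,[3,50,97],axis=0).round(1).tolist())
E
```

```text
scene [(143, 173, [580.3, 119.2], 14.5), (90, 72, [584.1, 119.0], 12.3), (60, 145, [581.6, 119.2], 30.1), (20, 77, [588.3, 118.6], 25.6)]
side [(143, 159, [580.0, 119.1], 15.4), (90, 65, [578.3, 116.0], 12.4), (60, 173, [579.0, 118.0], 31.1), (20, 83, [576.8, 113.3], 25.9)]
scene [(143, 168, [581.4, 119.5], 15.9), (90, 67, [585.1, 119.1], 12.1), (60, 152, [584.0, 119.7], 29.7), (20, 80, [588.7, 118.5], 25.6)]
side [(143, 154, [582.4, 117.4], 15.3), (90, 66, [578.7, 116.3], 12.5), (60, 167, [581.2, 117.7], 30.0), (20, 86, [576.7, 113.1], 26.0)]
wrist [(143, 785, [578.7, 119.5], 13.8), (90, 47, [578.4, 121.9], 12.3), (60, 201, [578.9, 120.0], 29.6), (20, 4, [0, 0], 0)]
1326 [[531.2, 36.0, 2.1], [586.9, 75.4, 4.1], [635.9, 159.7, 7.2]]
1289 [[521.7, 44.7, 2.3], [557.6, 79.8, 3.8], [622.8, 142.4, 6.6]]
```

```bash
python3 - <<'E'
from h import *
def ray(f,u,v,z=4):
    K,R,t=f["K"],f["R"],f["t"]; r=R.T@np.linalg.inv(K)@[u,v,1]; o=-R.T@t; return (o+r*(z-o[2])/r[2]).round(1)
f=np.load("scene.npz"); print([ray(f,*p) for p in((271,272),(333,272),(302,294))])
f=np.load("side.npz"); print([ray(f,*p) for p in((298,292),(360,292),(329,311))])
E
```

```text
[array([561.6,  42.2,   4. ]), array([570.8, 154. ,   4. ]), array([617.7,  94.1,   4. ])]
[array([527.1, 125.8,   4. ]), array([609.4,  52.2,   4. ]), array([538.2,  57.1,   4. ])]
```

The coaster's centre is roughly (566,94), so the mallet is about 29 mm off. The limit is 40 mm, so I'll check from the wrist view.

```bash
python3 - <<'E'
from h import *
im,d,K,R,t=grab("wrist"); np.savez("wr",im=im,d=d,K=K,R=R,t=t); save("wr",im)
E
```

```text
(no output)
```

View pics/wr.png

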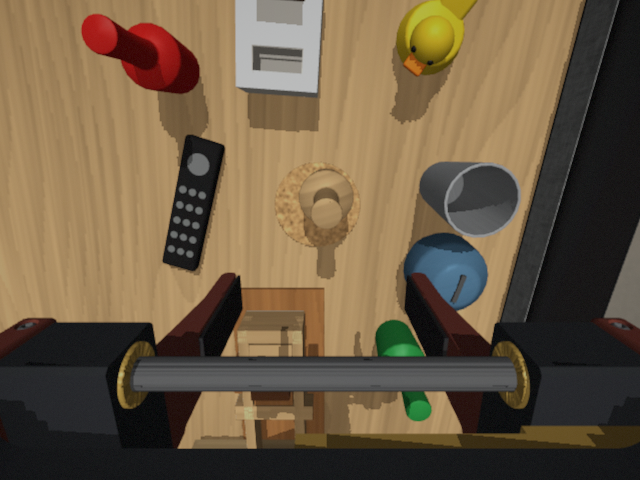

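```bash
python3 - <<'E'
from h import *
f=np.load("wr.npz")
def ray(u,v,z=4):
    K,R,t=f["K"],f["R"],f["t"]; r=R.T@np.linalg.inv(K)@[u,v,1]; o=-R.T@t; return (o+r*(z-o[2])/r[2]).round(1)
print([ray(*p) for p in((317.5,204.5),(275,204),(360,204),(317,162),(317,247))], ray(326,212,149))
E
```

```text
[array([570.1,  98.1,   4. ]), array([516. ,  94.1,   4. ]), array([624.2, 103.4,   4. ]), array([565.3, 151.1,   4. ]), array([574.1,  41. ,   4. ])] [578.3 121.3 149. ]
```

The wrist view shows the whole coaster centred at (317,204), with the mallet upright on it. Its centre is (570,98) and the diameter comes out at about 110 mm, as it must. The mallet is about 23 mm off, fully on the cork, so I'll hand the job in.

```bash
python3 -c "
from workcell import ctrl
print(ctrl.close_job())"
```

```text
the job is handed in; nothing more can be done
None
```

The job is handed in: the wedge was driven home in two taps (thin end about 11 mm, board against its stop), and the mallet stands upright on the coaster about 23 mm off its middle, having moved about 16 mm when I let go; no verdict was returned.

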